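# Put the plug gauge away in the gauge drawer and shut it

## Robot

A 6-joint arm with a two-finger parallel gripper is mounted at the origin on a cart in front of the work surface, level with it; the furniture and walls round the work are solid. World frame = base frame: x ahead of the robot, y to its left, z up, the work surface at z = 0. Lengths are in mm, angles in degrees, forces in N, time in s.
With the tool pointing down it reaches from about 350 to 850 mm from the base axis. Payload 8.1 kg.
Tool frame: the origin (TCP) lies on the centre line of the jaws, within the pads' length; the fingertips stand 14 mm ahead of it and the grasp point (between the pads) lies 5 mm behind it; z points along the fingers, y is the line along which they close (so a half turn about z gives the same grasp; the last joint's range is limited). The gripper opens to 85 mm and grips with 20 to 120 N. Pads are 22 mm wide; open, the fingers measure 114 mm over their backs; the gripper's body (76 mm by 85 mm) begins 54 mm behind the grasp point. The pads swing forward as they close: fully open they stand 13 mm farther back than shut.
Start: joints at [-4.893, 7.471, 85.268, -0, 87.261, -4.893], TCP at [600.005, 0.022, 245.292] pointing down, gripper open.
Joint ranges: [-169.43, 169.43], [-51.17, 129.36], [1.28, 143.12], [-76.62, 256.62], [0, 156.53], [-152.29, 152.29]. Speed limits (degrees/s): [136.94, 136.94, 159.86, 180, 180, 180].

## Interface

Orientations are given as [roll, pitch, yaw] about the fixed x, y, z axes, in that order (R = Rz(yaw) Ry(pitch) Rx(roll)).
In Python, from bench import sense, snapshot, camera_info, hand_in gives the robot as it stands. The module is installed in compiled form; this text tells all that it offers.
- The arm moves only by the tool apply_moves, never from a script. Its argument "deltas" is a list of rows, each a list of 7 numbers: the shift along the tool's x, y, z scaled (see below), then the turn, a rotation vector about the tool's x, y, z scaled (see below), then the opening, from 0 (shut) to 1 (fully open). In form: [[dx, dy, dz, ax, ay, az, claw], ...]. A call has 1 to 8 rows; each row shifts and turns the commanded pose from where the row before left it, along the tool's axes as they then stand; what a row does not reach is not made up. The controller multiplies each number of a shift by 0.03 m and each number of a turn by 0.08 rad. A row lasts 1/8 s, in which the tool goes at most 62.5 mm and 10.7 degrees, less where a joint would pass 70% of its speed; a pose out of reach is approached as far as the arm can. A call with a number of a shift or a turn outside -1 to 1 is refused whole. A call with a gripper value outside its range is refused whole. The fingers move at their own pace and stop on an object; "grip_force" is the grip in N (left out, the last holds). Time passes only in rows, so rows that do not move let the fingers close. It gives the time, the measured TCP pose, the force, the opening and the grip force at its end, in the units of the state.
- sense(): the state, without advancing time (a new reading comes with each control period).
- snapshot(name): name is "scene" or "side" or "wrist"; returns the picture (384x512x3 uint8, red, green, blue); there is no depth.
- camera_info(name): a dict with "vertical_fov" (degrees; the focal length in pixels is half the picture's height over the tangent of half this angle, whatever the lens; pixels are square), "cx", "cy" (the principal point, pixels), "origin" and "rotation" of the camera in the world; the wrist camera has in their place "tool_from_camera" (4x4, takes a point from camera to tool coordinates, whose origin is the TCP and whose axes are the flange's). Camera axes: x right, y up, looking along -z (the intrinsics and any distortion apply to the point x, -y, -z); pixel columns grow to the right and rows downward; lengths in mm; the calibration is good to about 2 mm. A picture is of the moment at which its call begins: read the wrist's pose just before it. camera_info takes no time and is no camera call.
- hand_in(): hands the job in; it is judged then, once.
The state is a dict: "time": time; "joint_pos": joint angles; "qd": joint speeds; "joint_efforts": joint torques, N m; "tool_pos": TCP position; "tcp_rot": TCP orientation; "ft_force": force on the tool from outside, world axes, zero at the start; "wrist_torque": the same for the moment, N m; "finger_gap": finger opening in mm; "grip_force": force on a finger pad.
Only numpy, scipy, OpenCV 4.12 (cv2) and the standard library are available. Lean on these libraries where they do the work, as an engineer would, in place of code of your own. Each camera call takes 0.05 s, during which the arm holds its last target. There are 200 camera calls.

## Task

Put the plug gauge away: pull the drawer of the small blue gauge cabinet well open by its black knob, lay the plug gauge flat in the lined front compartment (across the drawer, set down, not dropped), and then ease the drawer fully home without slamming it. Leave the dial gauge on the cabinet, the pipe union and the caliper where they are.

Things in the scene. Friction and masses are not known exactly. Their poses are not given: they have to be found in the camera images.
- plug_gauge: Double-ended plug gauge lying on the bench right of the robot's middle: a bar 112 mm long with a dark grip in the middle and wider bright round ends 26 mm across. 0.25 kg. Origin at the middle of its length on the underside as it starts; x along its length, z up.
- gauge_middle (a point): The plug gauge's centre: middle of its length, on its axis, 13 mm above the surface it lies on. Axes as the plug gauge's.
- gauge_cabinet: Small fixed blue cabinet on the left, 220 mm deep (x), 164 wide (y); front faces -x. Origin on the bench under the case's middle. Dark worktop at z = 92 to 105 mm, 172 wide, x = -162 to +114: it overhangs the drawer face (x = -120 when shut) by 42 mm, covering the knob, so the shut drawer's knob needs a tool tilted about 45 degrees (wrist back toward the robot).
- gauge_drawer (a joint): How far the drawer is pulled out along the cabinet's -x, m: 0 shut, 0.16 fully open. Stiff slide, about 1.5 N; stays where it is left.
- drawer_knob (a point): Grip point of the drawer's black round knob: 20 mm thick, axis along the cabinet's x, reaching 40 mm out from the drawer face; this point is on its axis, 28 mm out, 38 mm above the bench. Moves with the drawer; axes as the cabinet's. Drawer front: 158 mm wide, 6 to 62 mm above the bench, 10 mm thick.
- drawer_pocket (a point): Middle of the drawer's front compartment, on its black liner, 16 mm above the bench, 90.5 mm behind the knob point. 105 mm along the drawer (x) by 132 mm across (y); walls rise 30 mm above the liner at the sides, 20 behind, 46 in front. Not under the worktop once the drawer is fully open. Moves with the drawer; axes as the cabinet's.
- dial_gauge: Dial indicator lying on top of the cabinet 105 x 55 x 20 mm; bystander. Origin under its middle.
- pipe_union: Black threaded plastic pipe union standing on the bench beyond the plug gauge, 59 mm across, 40 mm high; bystander. Origin under its middle.
- caliper: Caliper lying flat beyond the pipe union, 200 x 66 x 18 mm; bystander. Origin under its middle.

How it is judged:
By the outcome, as a careful person would: the job done as asked, in the order asked, and still so for the second after the job is handed in, with the robot touching nothing.
It also fails if it takes over 72 s, if anything falls off the work surface, if the arm or the gripper's body presses on something with over 40 N, if the wrist force passes 120 N, or if a joint passes its speed limit or range.

## Working session

There is one attempt and no reset: what is moved stays moved. The work goes in short steps, Python scripts to look and compute and a tool call to move; the robot and the scene stay as the last step left them, time stands still between calls to the robot, and variables do not carry over. Pictures are saved under pics/ and viewed, at most 10 in all, crops included, and the job is handed in when it is done.

Besides the shell and the picture viewer there is one more tool, called after ">>>" as name(argument=value, ...) on one line, values as JSON. apply_moves: Moves the arm, as the interface text tells. Its arguments: {"type":"object","properties":{"deltas":{"type":"array"},"grip_force":{"type":"number"}},"required":["deltas"]}

```bash
mkdir -p pics
python3 - <<'E'
from bench import *
import cv2,numpy as np
a=snapshot("scene");b=snapshot("side")
cv2.imwrite("pics/a.png",cv2.cvtColor(np.hstack([a]),cv2.COLOR_RGB2BGR))
cv2.imwrite("pics/b.png",cv2.cvtColor(b,cv2.COLOR_RGB2BGR))
np.set_printoptions(precision=4,suppress=True)
for n in("scene","side","wrist"):print(n,camera_info(n))
print(sense())
E
```

```text
scene {'vertical_fov': 49.20132661651877, 'cx': 260.4694979581106, 'cy': 191.715119663246, 'origin': array([ 286.6071, -590.7995,  823.2333]), 'rotation': array([ 40.9543,   0.9793, -30.362 ])}
side {'vertical_fov': 49.01508187917592, 'cx': 254.60349604565906, 'cy': 195.53458412984537, 'origin': array([238.6032, 746.2668, 759.8126]), 'rotation': array([  52.1793,   -0.1497, -154.3474])}
wrist {'vertical_fov': 65.4458558445208, 'cx': 257.5809523398504, 'cy': 190.4887028909858, 'tool_from_camera': array([[   0.0007,    0.9641,    0.2656,   67.487 ],
       [   1.    ,   -0.0006,   -0.0004,    0.2496],
       [  -0.0002,    0.2656,   -0.9641, -130.2884],
       [   0.    ,    0.    ,    0.    ,    1.    ]])}
{'time': 0.1, 'joint_pos': array([-4.8925,  7.5129, 85.3221, -0.0007, 87.2604, -4.8921]), 'qd': array([-0.1032, -0.0991, -0.2237, -0.06  ,  0.0558, -0.1025]), 'joint_efforts': array([  0.0015, -57.0947, -50.1941,  -0.0002,   0.0082,   0.0001]), 'tool_pos': array([599.5412,   0.0629, 244.3356]), 'tcp_rot': array([-179.9049,   -0.0075,   89.9996]), 'ft_force': array([-0.3002,  0.3754, -0.5515]), 'wrist_torque': array([ 0.0288, -0.0009, -0.0077]), 'grip_force': 0.0, 'finger_gap': 85.17825539400606}
```

View pics/a.png

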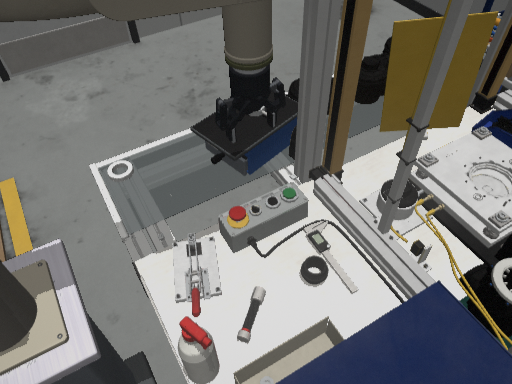

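View pics/b.png

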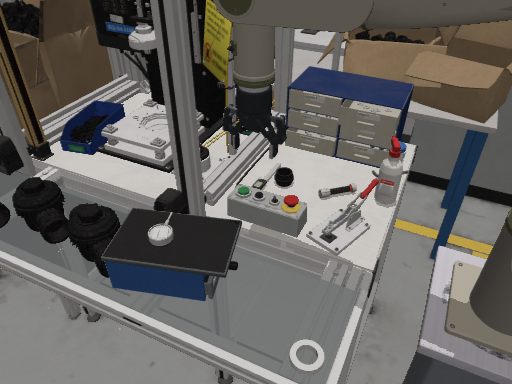

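The scene view shows the plug gauge near (252,313), the union at (314,270) and the caliper at (330,255). The cabinet is at (245,135), partly hidden by the hand. The side view shows the cabinet top with corners near (136,212), (241,221), (212,270) and (108,262), and the knob at (233,266). I'll enlarge both.

```bash
cat > h.py <<'E'
import numpy as np
from bench import *
from scipy.spatial.transform import Rotation as R
def pose(c,s=None):
    i=camera_info(c)
    if c!="wrist": return i,np.array(i["origin"]),R.from_euler("xyz",i["rotation"],degrees=True).as_matrix()
    T=np.array(i["tool_from_camera"]); Rt=R.from_euler("xyz",s["tcp_rot"],degrees=True).as_matrix()
    return i,np.array(s["tool_pos"])+Rt@T[:3,3],Rt@T[:3,:3]
def onz(c,u,v,z,s=None):
    i,o,M=pose(c,s); f=192/np.tan(np.radians(i["vertical_fov"]/2))
    d=M@np.array([(u-i["cx"])/f,-(v-i["cy"])/f,-1]); return o+d*(z-o[2])/d[2]
def proj(c,p,s=None):
    i,o,M=pose(c,s); f=192/np.tan(np.radians(i["vertical_fov"]/2))
    q=M.T@(np.array(p)-o); return np.array([i["cx"]-f*q[0]/q[2],i["cy"]+f*q[1]/q[2]])
E
python3 - <<'E'
import cv2
a=cv2.imread("pics/a.png");b=cv2.imread("pics/b.png")
x=cv2.resize(b[195:315,95:255],None,fx=5,fy=5,interpolation=cv2.INTER_CUBIC);cv2.imwrite("pics/c.png",x)
y=cv2.resize(a[245:365,180:340],None,fx=5,fy=5,interpolation=cv2.INTER_CUBIC);cv2.imwrite("pics/d.png",y)
E
```

```text
(no output)
```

View pics/c.png

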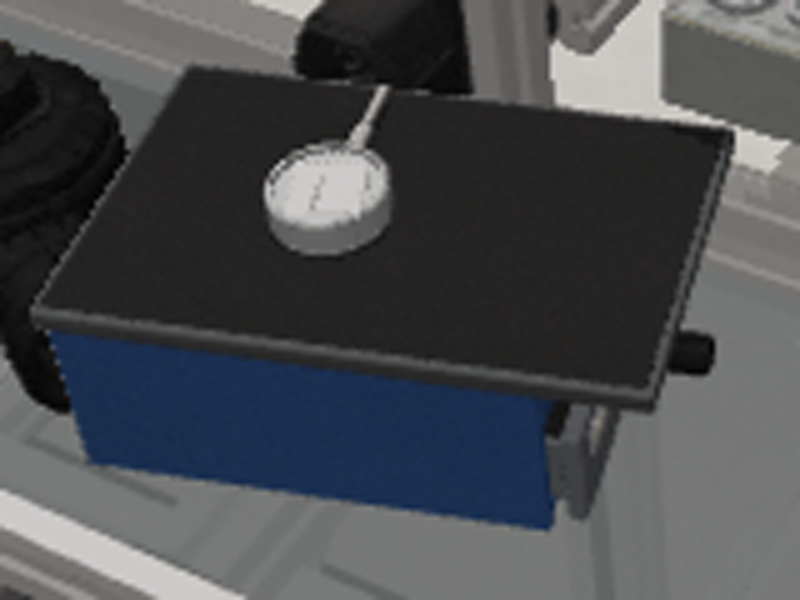

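View pics/d.png

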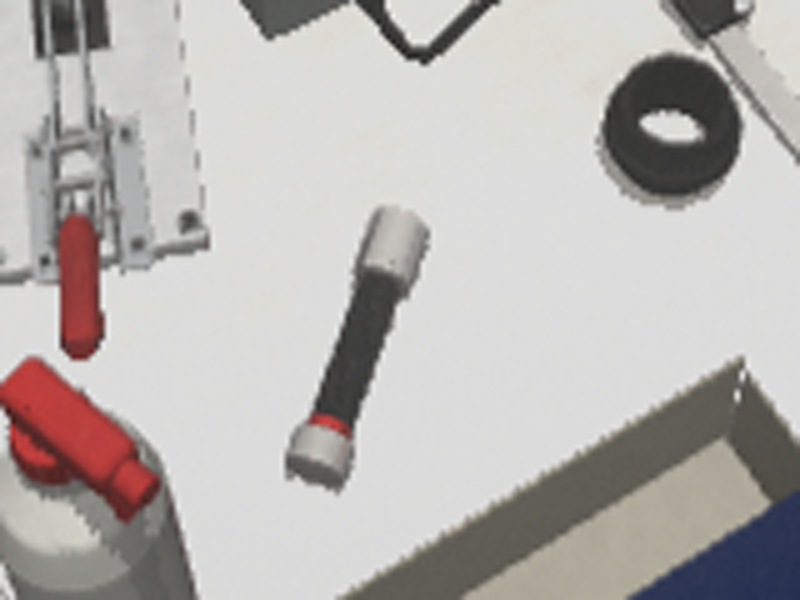

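The side crop shows the worktop's upper corners at about (190,68), (733,132), (652,392) and (38,308), with the knob tip at about (703,353). The scene crop shows the gauge's axis running from (403,212) to (318,478).

Run:
```python
from h import *
np.set_printoptions(precision=1,suppress=True)
f=lambda u,v,x,y:(x+(u+.5)/5-.5,y+(v+.5)/5-.5)
P=[onz("side",*f(u,v,95,195),105) for u,v in((190,68),(733,132),(652,392),(38,308))]
for p in P:print(p)
print([np.linalg.norm(P[i]-P[i-1]) for i in range(4)])
# fit: model corners
M=np.array([[114,-86],[-162,-86],[-162,86],[114,86]])
W=np.array(P)[:,:2]; mc=M.mean(0);wc=W.mean(0)
H=(M-mc).T@(W-wc); th=np.arctan2(H[0,1]-H[1,0],H[0,0]+H[1,1])
c,s=np.cos(th),np.sin(th);Q=np.array([[c,-s],[s,c]]);t=wc-Q@mc
print("cab",t,np.degrees(th), "res",(W-(M@Q.T+t)))
k=np.r_[Q@[-148,0]+t,38];print("knob",k,"pred px tip",proj("side",np.r_[Q@[-160,0]+t,38]),"seen",f(703,353,95,195))
print("pocket open",Q@[-148-160+90.5,0]+t)
a=onz("scene",*f(403,212,180,245),13);b=onz("scene",*f(318,478,180,245),13)
print("gauge",a,b,(a+b)/2,np.linalg.norm(a-b),np.degrees(np.arctan2(*(a-b)[[1,0]])))
print("union",onz("scene",*f(672,125,180,245),20),"clamp handle",onz("scene",*f(80,350,180,245),30))
for u,v in((119,171),(312,155)):print(onz("scene",u,v,0))
for n,(u,v) in dict(box1=(220,222),box2=(305,188),box3=(231,248),box4=(308,208)).items():print(n,onz("scene",u,v,60 if n<"box3" else 0))
```

```text
[848.2 160.2 105. ]
[588.3  86.9 105. ]
[544.8 244.9 105. ]
[803.7 317.5 105. ]
[np.float64(163.47865087025204), np.float64(269.9552217070977), np.float64(163.92963202262578), np.float64(268.94039389446334)]
cab [719.4 208.9] 15.671385853387429 res [[-4.2  3.3]
 [ 1.7  4.6]
 [ 4.6 -3. ]
 [-2.2 -5. ]]
knob [576.9 168.9  38. ] pred px tip [235.  266.2] seen (235.2, 265.2)
pocket open [509.9 150.1]
gauge [ 493.4 -209.3   13. ] [ 406.6 -291.7   13. ] [ 450.  -250.5   13. ] 119.65181057563449 43.50217023290065
union [ 613.4 -236.6   20. ] clamp handle [ 347.1 -203.7   30. ]
[342.3 298.5   0. ]
[828.2  75.6   0. ]
box1 [485.5 -43.5  60. ]
box2 [708.5 -58.2  60. ]
box3 [489.  -81.4   0. ]
box4 [710.3 -75.6   0. ]
```

```bash
cat >> h.py <<'E'
def rot(yaw,tilt):  # tool down, x along yaw; tilt leans z toward x
    return R.from_euler("z",yaw,degrees=True)*R.from_euler("x",180,degrees=True)*R.from_euler("y",tilt,degrees=True)
def plan(p,Rt,claw,n=None,first=None,s=None):
    s=s or sense(); P=np.array(s["tool_pos"]) if first is None else np.array(first[0],float)
    C=R.from_euler("xyz",s["tcp_rot"],degrees=True) if first is None else first[1]
    w=(C.inv()*Rt).as_rotvec()
    m=max(np.abs(np.array(p)-P).max()/28,np.linalg.norm(np.array(p)-P)/45,np.abs(w).max()/.08,1)
    n=n or int(np.ceil(m))
    for k in range(n):
        dp=C.inv().apply((np.array(p)-P)/(n-k))/30; dw=(C.inv()*Rt).as_rotvec()/(n-k)/.08
        dp=dp.round(2);dw=dw.round(2); print([*map(float,dp),*map(float,dw),claw],end=",\n" if k%8==7 else ",")
        P=P+C.apply(dp*30); C=C*R.from_rotvec(dw*.08)
    print("\nend",P.round(1)); return P,C
E
python3 - <<'E'
from h import *
a=plan([485,143,200],rot(15.7,0),1)
plan([485,143,118],rot(15.7,50),1,first=a)
E
```

```text
[0.28, -0.22, 0.09, -0.0, 0.0, 0.95, 1],[0.26, -0.25, 0.09, -0.0, 0.0, 0.95, 1],[0.24, -0.26, 0.09, -0.0, 0.0, 0.95, 1],[0.22, -0.28, 0.09, -0.0, 0.0, 0.95, 1],[0.2, -0.3, 0.09, -0.0, 0.0, 0.95, 1],[0.18, -0.31, 0.09, -0.0, 0.0, 0.95, 1],[0.15, -0.33, 0.09, -0.0, 0.0, 0.96, 1],[0.13, -0.34, 0.09, -0.0, 0.0, 0.95, 1],
[0.1, -0.34, 0.08, -0.0, 0.0, 0.96, 1],[0.08, -0.35, 0.09, -0.0, 0.0, 0.95, 1],[0.05, -0.36, 0.08, -0.0, 0.0, 0.96, 1],[0.02, -0.36, 0.09, -0.0, 0.0, 0.95, 1],[-0.01, -0.36, 0.08, -0.0, 0.0, 0.96, 1],[-0.03, -0.36, 0.09, -0.0, 0.0, 0.95, 1],[-0.06, -0.35, 0.08, -0.0, 0.01, 0.96, 1],[-0.09, -0.35, 0.09, -0.0, 0.0, 0.95, 1],
[-0.12, -0.34, 0.08, -0.01, 0.01, 0.96, 1],
end [484.9 143.1 200.1]
[0.0, 0.0, 0.25, 0.0, 0.99, -0.0, 1],[-0.02, 0.0, 0.25, 0.0, 0.99, -0.0, 1],[-0.04, 0.0, 0.25, 0.0, 0.99, -0.0, 1],[-0.06, 0.0, 0.24, 0.0, 0.99, -0.0, 1],[-0.08, 0.0, 0.24, 0.0, 0.99, 0.0, 1],[-0.09, 0.0, 0.23, 0.0, 0.99, 0.0, 1],[-0.11, 0.0, 0.22, 0.0, 0.99, 0.0, 1],[-0.13, 0.0, 0.21, 0.0, 0.99, 0.0, 1],
[-0.15, 0.0, 0.2, 0.0, 1.0, 0.0, 1],[-0.16, 0.0, 0.19, 0.0, 0.99, 0.0, 1],[-0.18, 0.0, 0.17, 0.0, 1.0, 0.0, 1],
end [484.9 143.1 117.9]
```

>>> apply_moves(deltas=[[0.28,-0.22,0.09,0,0,0.95,1],[0.26,-0.25,0.09,0,0,0.95,1],[0.24,-0.26,0.09,0,0,0.95,1],[0.22,-0.28,0.09,0,0,0.95,1],[0.2,-0.3,0.09,0,0,0.95,1],[0.18,-0.31,0.09,0,0,0.95,1],[0.15,-0.33,0.09,0,0,0.96,1],[0.13,-0.34,0.09,0,0,0.95,1]])

```text
time: 1.1
tool_pos: [545.5, 67.5, 223.0]
tcp_rot: [-180.0, 0.0, 55.0]
ft_force: [-0.3, 0.0, 0.3]
finger_gap: 85.9
grip_force: 0.0
```

>>> apply_moves(deltas=[[0.1,-0.34,0.08,0,0,0.96,1],[0.08,-0.35,0.09,0,0,0.95,1],[0.05,-0.36,0.08,0,0,0.96,1],[0.02,-0.36,0.09,0,0,0.95,1],[-0.01,-0.36,0.08,0,0,0.96,1],[-0.03,-0.36,0.09,0,0,0.95,1],[-0.06,-0.35,0.08,0,0,0.96,1],[-0.09,-0.35,0.09,0,0,0.95,1]])

```text
time: 2.1
tool_pos: [491.8, 134.9, 202.7]
tcp_rot: [-180.0, 0.1, 20.0]
ft_force: [-0.6, 0.1, -0.4]
finger_gap: 85.1
grip_force: 0.0
```

>>> apply_moves(deltas=[[-0.12,-0.34,0.08,0,0,0.96,1],[0,0,0.25,0,0.99,0,1],[-0.02,0,0.25,0,0.99,0,1],[-0.04,0,0.25,0,0.99,0,1],[-0.06,0,0.24,0,0.99,0,1],[-0.08,0,0.24,0,0.99,0,1]])

```text
time: 2.85
tool_pos: [485.1, 143.0, 162.8]
tcp_rot: [180.0, -22.8, 15.7]
ft_force: [0.5, 0.4, -0.0]
finger_gap: 85.4
grip_force: 0.0
```

>>> apply_moves(deltas=[[-0.09,0,0.23,0,0.99,0,1],[-0.11,0,0.22,0,0.99,0,1],[-0.13,0,0.21,0,0.99,0,1],[-0.15,0,0.2,0,1,0,1],[-0.16,0,0.19,0,0.99,0,1],[-0.18,0,0.17,0,1,0,1]])

```text
time: 3.6
tool_pos: [539.4, 159.5, 131.9]
tcp_rot: [179.9, -47.5, 15.7]
ft_force: [-0.0, -0.2, 1.1]
finger_gap: 85.4
grip_force: 0.0
```

Run:
```python
from h import *
import cv2
s=sense();im=snapshot("wrist")
cv2.imwrite("pics/w1.png",cv2.resize(cv2.cvtColor(im,cv2.COLOR_RGB2BGR),(768,576),interpolation=cv2.INTER_CUBIC))
print(s["tool_pos"],s["tcp_rot"],s["joint_pos"])
Q=lambda x,y,z:np.r_[R.from_euler("z",15.67,degrees=True).as_matrix()[:2,:2]@[x,y]+[719.4,208.9],z]
for p in((-160,0,38),(-120,0,38),(-162,86,105),(-162,-86,105)):print(p,proj("wrist",Q(*p),s)*1.5)
```

```text
[539.35769932 159.4545957  131.92532749] [179.87567292 -47.47121981  15.71654536] [  7.55691238 -30.93220321 143.07631081  16.2702444   21.44825956
  69.26796102]
(-160, 0, 38) [388.45158062 397.50726099]
(-120, 0, 38) [388.27460635 329.4560349 ]
(-162, 86, 105) [173.95656277 348.76670347]
(-162, -86, 105) [604.45299537 348.92213174]
```

View pics/w1.png

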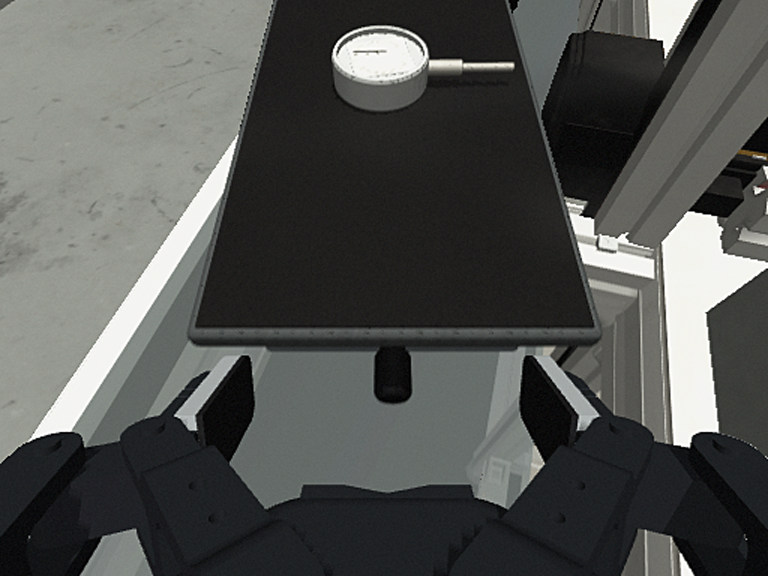

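The knob shows at (393,373) in the enlarged picture and the worktop's front edge at row 335, so x and yaw agree with my estimate and the cabinet sits about 3 mm to the right. Joint 3 has reached its fold limit, so I'll fit the arm's geometry to find a reachable approach.

```bash
cat >> h.py <<'E'
from scipy.optimize import least_squares
def fk(q,k):
    h,a,b,L,c1,c2=k; q=np.asarray(q,float); e=lambda s,v:R.from_euler(s,v,degrees=True)
    A=e("y",q[1]+q[2]); W=A*e("z",q[3])*e("y",q[4])
    p=np.array([0,c1,h])+e("y",q[1]).apply([0,0,a])+A.apply([0,c2,b])+W.apply([0,0,L])
    return e("z",q[0]).apply(p), e("z",q[0])*W*e("z",q[5])
E
python3 - <<'E'
from h import *
np.set_printoptions(precision=2,suppress=True)
s=sense(); D=[([-4.893,7.471,85.268,0,87.261,-4.893],[600.005,.022,245.292]),(s["joint_pos"],s["tool_pos"])]
f=lambda k:np.concatenate([fk(q,k)[0]-p for q,p in D]+[(np.array(k)-[200,400,400,250,51,0])*.001])
r=least_squares(f,[200,400,400,250,51,0]);print(r.x,r.fun)
print(fk(s["joint_pos"],r.x)[1].as_euler("xyz",degrees=True),s["tcp_rot"],fk(D[0][0],r.x)[1].as_euler("xyz",degrees=True))
lo=[-169.43,-51.17,1.28,-76.62,0,-152.29];hi=[169.43,129.36,143.12,256.62,156.53,152.29]
off=(fk(D[0][0],r.x)[1]).inv()*R.from_euler("xyz",[180,0,90],degrees=True)
k=r.x
def ik(p,Rt,q0):
    g=lambda q:np.r_[(fk(q,k)[0]-p),100*((fk(q,k)[1]*off).inv()*Rt).as_rotvec()]
    o=least_squares(g,np.clip(q0,np.array(lo)+.1,np.array(hi)-.1),bounds=(lo,hi));return o.x,np.abs(o.fun).max()
Q=lambda x,y,z:np.r_[R.from_euler("z",15.67,degrees=True).as_matrix()[:2,:2]@[x,y]+[719.4,208.9],z]
for ti in(35,40,45,50):
  for op,back in((0,60),(0,0),(40,0),(80,0),(120,0),(160,0)):
    Rt=rot(15.7,ti);d=Rt.as_matrix()[:,2];q,e=ik(Q(-148-op,0,38)+d*(5-back),Rt,s["joint_pos"]);print(ti,op,back,q,round(e,1))
for ti in(0,20):
  for op in(100,160):
    Rt=rot(15.7,ti);d=Rt.as_matrix()[:,2];q,e=ik(Q(-148-op,0,38)+d*5,Rt,[5,10,100,0,70,70]);print(ti,op,q,round(e,1))
E
```

```text
[220.88 428.99 542.4  374.47  50.73  -0.74] [-0.36 -1.18  0.56 -0.08  1.21 -0.56  0.02  0.03  0.14  0.12 -0.   -0.  ]
[132.48   0.08 105.6 ] [179.87 -47.52  15.7 ] [180.   0. 180.]
35 0 60 [  8.65 -18.51 134.52   8.23  29.44  77.04] 0.0
35 0 0 [  9.28  -8.42 132.58  10.17  21.31  75.25] 0.0
35 40 0 [  8.54 -14.79 137.74  10.71  22.62  74.22] 0.0
35 80 0 [  7.61 -21.98 142.82  11.08  24.84  73.29] 0.0
35 120 0 [  7.49 -26.   143.12   7.27  33.33  76.8 ] 8.7
35 160 0 [  7.45 -29.28 143.12   4.83  41.56  78.92] 17.6
40 0 60 [  8.   -21.74 139.47  12.71  23.03  72.36] 0.0
40 0 0 [  8.83 -10.24 136.66  17.95  14.46  67.31] 0.0
40 40 0 [  7.97 -16.97 141.85  18.12  16.14  66.62] 0.0
40 80 0 [  7.7  -22.1  143.12  11.34  23.9   73.1 ] 7.4
40 120 0 [  7.67 -25.97 143.12   7.03  32.86  77.18] 16.8
40 160 0 [  7.7  -29.31 143.12   4.53  41.15  79.4 ] 25.7
45 0 60 [  7.5  -23.78 143.12  18.42  18.09  66.49] 2.2
45 0 0 [  8.34 -11.38 140.49  40.46   8.02  44.6 ] 0.0
45 40 0 [  7.88 -17.4  143.12  22.39  13.61  62.35] 5.4
45 80 0 [  7.88 -22.   143.12  11.08  23.33  73.51] 15.4
45 120 0 [  7.92 -25.94 143.12   6.62  32.37  77.77] 24.8
45 160 0 [  8.03 -29.34 143.12   4.04  40.72  80.14] 33.7
50 0 60 [  7.7  -23.54 143.12  17.46  18.    67.54] 11.4
50 0 0 [  8.01 -11.57 143.12  91.31   5.75  -6.39] 2.0
50 40 0 [  8.08 -17.2  143.12  22.57  12.88  62.31] 13.3
50 80 0 [  8.16 -21.89 143.12  10.52  22.72  74.26] 23.4
50 120 0 [  8.3  -25.91 143.12   5.91  31.85  78.75] 32.8
50 160 0 [  8.56 -29.37 143.12   3.21  40.26  81.36] 41.7
0 100 [ 10.73   1.78 114.74   0.    63.48  85.03] 0.0
0 160 [ 10.05  -6.46 122.69  -0.    63.78  84.35] 0.0
20 100 [  9.04 -14.82 132.31   3.36  42.68  81.27] 0.0
20 160 [  7.76 -25.31 139.65   3.77  45.9   79.91] 0.0
```

```bash
cat >> h.py <<'E'
K=[220.88,428.99,542.4,374.47,50.73,-.74]
LO=np.array([-169.43,-51.17,1.28,-76.62,0,-152.29]);HI=np.array([169.43,129.36,143.12,256.62,156.53,152.29])
OFF=fk([-4.893,7.471,85.268,0,87.261,-4.893],K)[1].inv()*R.from_euler("xyz",[180,0,90],degrees=True)
def ik(p,Rt,q0):
    g=lambda q:np.r_[fk(q,K)[0]-p,100*((fk(q,K)[1]*OFF).inv()*Rt).as_rotvec()]
    o=least_squares(g,np.clip(q0,LO+.1,HI-.1),bounds=(LO,HI));return o.x.round(1),np.abs(o.fun).max().round(1)
YAW=15.67;T0=np.array([720.0,206.7])
def cab(x,y,z): return np.r_[R.from_euler("z",YAW,degrees=True).as_matrix()[:2,:2]@[x,y]+T0,z]
def out(o,z,y=0): return cab(-120-o,y,z)
E
python3 - <<'E'
from h import *
q=sense()["joint_pos"]
for o,z,t in((75,110,40),(63,80,40),(63,80,38),(35,40,40),(35,40,42),(35,40,44),(55,40,40),(75,40,40),(75,40,38),(95,40,33),(115,40,28),(135,40,25),(155,40,20),(195,40,20)):
    q2,e=ik(out(o,z),rot(YAW,t),q);print(o,z,t,q2,e)
a=plan(out(75,110),rot(YAW,40),1)
b=plan(out(63,80),rot(YAW,40),1,first=a)
c=plan(out(35,40),rot(YAW,42),1,first=b,n=4)
E
```

```text
75 110 40 [  7.3 -26.5 139.1  11.4  28.2  73.5] 0.0
63 80 40 [  7.6 -21.7 139.4  13.3  23.1  71.6] 0.0
63 80 38 [  7.9 -20.6 137.7  11.2  25.5  73.8] 0.0
35 40 40 [  8.3 -12.6 137.8  17.8  15.7  67.2] 0.0
35 40 42 [  8.1 -13.2 139.4  23.1  13.1  61.8] 0.0
35 40 44 [  7.8 -13.7 140.9  31.2  10.5  53.6] 0.0
55 40 40 [  7.8 -15.9 140.4  17.9  16.6  66.8] 0.0
75 40 40 [  7.3 -19.6 142.9  17.8  17.7  66.6] 0.0
75 40 38 [  7.6 -18.7 141.3  14.5  20.3  70. ] 0.0
95 40 33 [  7.8 -19.5 139.5   9.3  27.6  75.1] 0.0
115 40 28 [  7.9 -19.7 137.6   6.4  34.4  77.9] 0.0
135 40 25 [  7.9 -20.9 137.4   5.2  38.8  78.8] 0.0
155 40 20 [  8.1 -20.2 135.5   3.6  44.9  80.3] 0.0
195 40 20 [  7.1 -27.6 140.3   4.   47.6  79.3] 0.0
[-0.35, 0.05, 0.13, 0.01, -0.82, 0.0, 1],[-0.34, 0.06, 0.14, 0.01, -0.82, 0.0, 1],
end [532.1 153.9 110. ]
[-0.17, -0.0, 0.51, 0.0, -0.0, 0.0, 1],[-0.16, -0.0, 0.52, 0.0, -0.0, 0.0, 1],
end [544.  157.2  80. ]
[-0.04, -0.0, 0.4, 0.0, 0.11, 0.0, 1],[-0.04, -0.0, 0.41, 0.0, 0.11, 0.0, 1],[-0.04, -0.0, 0.4, 0.0, 0.11, 0.0, 1],[-0.05, -0.0, 0.41, 0.0, 0.1, 0.0, 1],
end [570.8 164.7  39.8]
```

>>> apply_moves(deltas=[[-0.35,0.05,0.13,0.01,-0.82,0,1],[-0.34,0.06,0.14,0.01,-0.82,0,1],[-0.17,0,0.51,0,0,0,1],[-0.16,0,0.52,0,0,0,1],[0,0,0,0,0,0,1]])

```text
time: 4.28
tool_pos: [541.3, 157.0, 78.9]
tcp_rot: [-179.9, -39.5, 15.7]
ft_force: [0.4, -0.0, 0.1]
finger_gap: 85.3
grip_force: 0.0
```

Run:
```python
from h import *
import cv2
s=sense();im=snapshot("wrist")
cv2.imwrite("pics/w2.png",cv2.resize(cv2.cvtColor(im,cv2.COLOR_RGB2BGR),(768,576),interpolation=cv2.INTER_CUBIC))
print(s["tool_pos"],s["tcp_rot"],s["joint_pos"])
for p in(out(40,38),out(40,28),out(42,105)):print(proj("wrist",p,s)*1.5)
c=plan(out(35,40),rot(YAW,42),1,n=4)
```

```text
[541.29110816 156.97688051  78.88607366] [-179.94126405  -39.51773867   15.67599255] [  7.78619753 -19.14892368 137.53362853  13.11987375  22.90946229
  71.78063808]
[387.90129969 344.62773228]
[387.85817292 351.08773314]
[388.34900237 284.21172015]
[-0.02, 0.0, 0.42, -0.0, 0.13, 0.0, 1],[-0.02, 0.0, 0.41, -0.0, 0.13, 0.0, 1],[-0.03, 0.01, 0.42, -0.01, 0.13, 0.0, 1],[-0.03, 0.0, 0.41, -0.0, 0.13, 0.0, 1],
end [570.8 164.9  40.1]
```

View pics/w2.png

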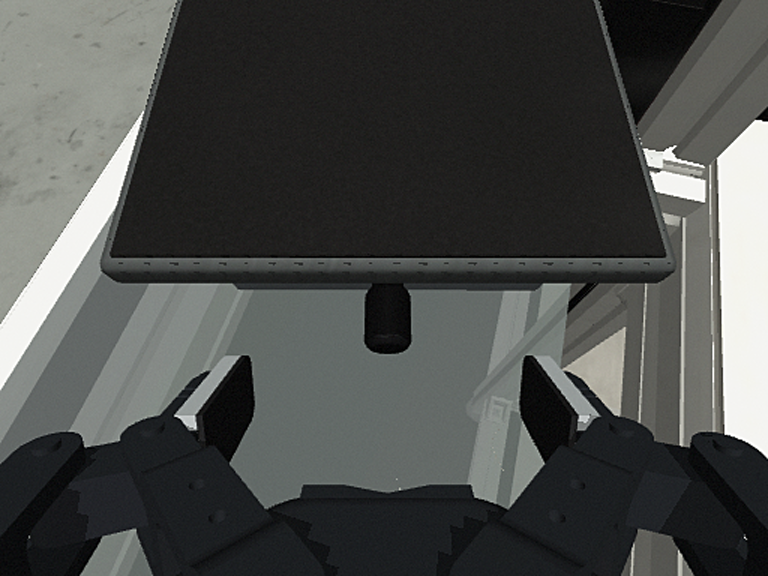

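The knob tip is centred at (388,343) against a predicted (388,345), so I'll go in and grip.

>>> apply_moves(deltas=[[-0.02,0,0.42,0,0.13,0,1],[-0.02,0,0.41,0,0.13,0,1],[-0.03,0,0.42,0,0.13,0,1],[-0.03,0,0.41,0,0.13,0,1],[0,0,0,0,0,0,1]])

```text
time: 4.95
tool_pos: [571.4, 165.4, 41.0]
tcp_rot: [-179.9, -42.1, 15.7]
ft_force: [-0.2, 0.4, -0.4]
finger_gap: 85.7
grip_force: 0.0
```

>>> apply_moves(deltas=[[0,0,0,0,0,0,0],[0,0,0,0,0,0,0],[0,0,0,0,0,0,0],[0,0,0,0,0,0,0],[0,0,0,0,0,0,0],[0,0,0,0,0,0,0]], grip_force=35)

```text
time: 5.7
tool_pos: [572.3, 165.4, 41.7]
tcp_rot: [-180.0, -42.2, 15.7]
ft_force: [-2.1, 0.4, 3.1]
finger_gap: 18.3
grip_force: 34.4
```

Run:
```python
from h import *
s=sense();print(s["tool_pos"],s["tcp_rot"],s["finger_gap"],s["ft_force"]);p=s["tool_pos"]
o=R.from_euler("z",-YAW,degrees=True).apply(np.r_[p[:2]-T0,p[2]]);print(o)
b=plan(cab(o[0]-35,o[1],o[2]),rot(YAW,40),0,n=5)
for d,t,n in((75,31,4),(115,24,4),(164,19,5)): b=plan(cab(o[0]-d,o[1],o[2]),rot(YAW,t),0,first=b,n=n)
```

```text
[572.29065857 165.40287784  41.71177459] [-179.99653263  -42.2204521    15.69990535] 18.323136390904576 [-2.14395671  0.37950351  3.14974531]
[-1.53373674e+02  1.33508766e-01  4.17117746e+01]
[-0.17, -0.0, -0.16, -0.0, -0.1, 0.0, 0],[-0.17, -0.0, -0.15, -0.0, -0.1, 0.0, 0],[-0.18, -0.0, -0.15, -0.0, -0.09, 0.0, 0],[-0.18, -0.0, -0.16, -0.0, -0.1, 0.0, 0],[-0.18, -0.0, -0.15, -0.0, -0.09, 0.01, 0],
end [538.5 155.9  41.6]
[-0.25, -0.0, -0.21, -0.0, -0.49, -0.0, 0],[-0.26, -0.0, -0.21, -0.0, -0.49, -0.0, 0],[-0.27, -0.0, -0.19, -0.0, -0.49, -0.0, 0],[-0.29, -0.0, -0.18, -0.01, -0.5, -0.0, 0],
end [500.  145.1  41.5]
[-0.28, 0.0, -0.17, 0.0, -0.38, -0.0, 0],[-0.29, 0.0, -0.17, 0.0, -0.38, -0.0, 0],[-0.3, 0.0, -0.15, 0.0, -0.38, -0.0, 0],[-0.3, 0.0, -0.15, 0.0, -0.39, -0.0, 0],
end [461.5 134.3  41.7]
[-0.3, 0.0, -0.13, 0.0, -0.22, -0.0, 0],[-0.3, 0.0, -0.13, 0.0, -0.22, -0.0, 0],[-0.3, 0.0, -0.12, 0.0, -0.22, -0.0, 0],[-0.31, 0.0, -0.12, 0.0, -0.21, -0.0, 0],[-0.3, 0.0, -0.11, 0.0, -0.22, -0.01, 0],
end [414.4 121.1  41.7]
```

>>> apply_moves(deltas=[[-0.17,0,-0.16,0,-0.1,0,0],[-0.17,0,-0.15,0,-0.1,0,0],[-0.18,0,-0.15,0,-0.09,0,0],[-0.18,0,-0.16,0,-0.1,0,0],[-0.18,0,-0.15,0,-0.09,0,0]])

```text
time: 6.32
tool_pos: [538.2, 155.8, 41.9]
tcp_rot: [180.0, -40.0, 15.7]
ft_force: [-0.1, 2.3, 6.0]
finger_gap: 18.5
grip_force: 35.6
```

>>> apply_moves(deltas=[[-0.25,0,-0.21,0,-0.49,0,0],[-0.26,0,-0.21,0,-0.49,0,0],[-0.27,0,-0.19,0,-0.49,0,0],[-0.29,0,-0.18,0,-0.5,0,0]])

```text
time: 6.82
tool_pos: [499.5, 144.9, 41.6]
tcp_rot: [180.0, -30.9, 15.7]
ft_force: [0.7, 4.3, 5.9]
finger_gap: 18.9
grip_force: 35.4
```

>>> apply_moves(deltas=[[-0.28,0,-0.17,0,-0.38,0,0],[-0.29,0,-0.17,0,-0.38,0,0],[-0.3,0,-0.15,0,-0.38,0,0],[-0.3,0,-0.15,0,-0.39,0,0]])

```text
time: 7.32
tool_pos: [460.7, 134.1, 41.6]
tcp_rot: [-180.0, -23.9, 15.7]
ft_force: [2.2, 2.9, 4.4]
finger_gap: 18.3
grip_force: 34.6
```

>>> apply_moves(deltas=[[-0.3,0,-0.13,0,-0.22,0,0],[-0.3,0,-0.13,0,-0.22,0,0],[-0.3,0,-0.12,0,-0.22,0,0],[-0.28,0,-0.11,0,-0.21,0,0],[-0.2,0,-0.07,0,-0.2,0,0],[0,0,0,0,0,0,0]])

```text
time: 8.07
tool_pos: [420.0, 122.6, 42.3]
tcp_rot: [-180.0, -19.4, 15.7]
ft_force: [23.4, 10.2, -14.3]
finger_gap: 18.0
grip_force: 36.2
```

Run:
```python
from h import *
import cv2
s=sense();b=snapshot("side")
p=s["tool_pos"];print(p,R.from_euler("z",-YAW,degrees=True).apply(np.r_[p[:2]-T0,p[2]]),s["ft_force"])
cv2.imwrite("pics/s2.png",cv2.resize(cv2.cvtColor(b[170:330,90:310],cv2.COLOR_RGB2BGR),None,fx=3.5,fy=3.5,interpolation=cv2.INTER_CUBIC))
```

```text
[419.96754568 122.60014229  42.31080613] [-3.11596302e+02  6.35256233e-02  4.23108061e+01] [ 23.43028356  10.19709959 -14.28280645]
```

View pics/s2.png

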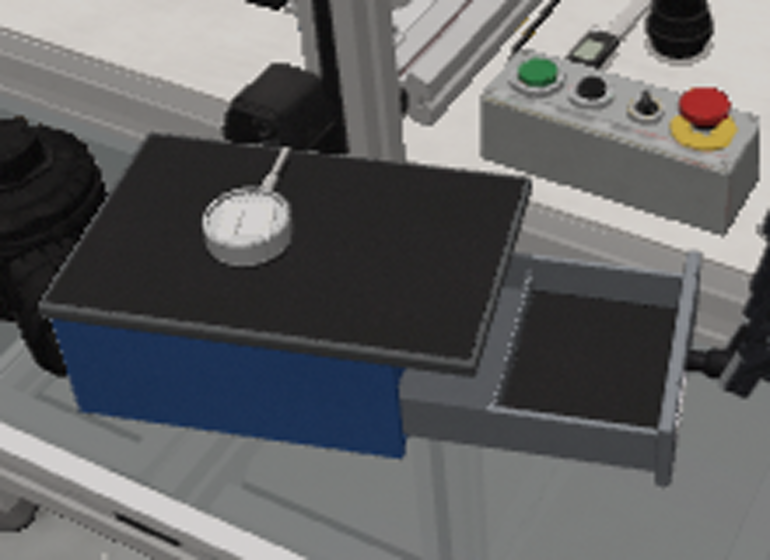

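The drawer is fully open and the pocket is visible. I'll release and retreat.

>>> apply_moves(deltas=[[0,0,0,0,0,0,1],[0,0,0,0,0,0,1],[0,0,0,0,0,0,1],[0,0,0,0,0,0,1],[0,0,-0.7,0,0,0,1],[0,0,-0.9,0,0,0,1],[0,0,-0.9,0,0,0,1]])

```text
time: 9.0
tool_pos: [393.9, 115.3, 112.6]
tcp_rot: [-180.0, -19.0, 15.7]
ft_force: [-0.3, -0.1, -0.5]
finger_gap: 85.5
grip_force: 0.0
```

Run:
```python
from h import *
print(sense()["tool_pos"])
print("bottle base",onz("scene",200,378,0), "side bottle base",onz("side",388,205,0),"bottle top side",onz("side",396,142,150))
q=[5,0,110,0,70,70]
print(ik([420,0,200],rot(30,0),q),ik([440,-235,200],rot(43.5,0),q),ik([450,-250,18],rot(43.5,0),q))
a=plan([430,110,190],rot(20,0),1)
b=plan([435,-235,190],rot(43.5,0),1,first=a)
```

```text
[393.88396293 115.32763284 112.58615118]
bottle base [ 303.87742671 -308.44518214    0.        ] side bottle base [ 297.69342184 -263.59701267    0.        ] bottle top side [ 324.21765407 -359.53741973  150.        ]
(array([ -6.8, -16.6, 112.7,  -0. ,  83.9,  53.2]), np.float64(0.0)) (array([-33.9,  -5.5, 103.3,   0. ,  82.2,  12.6]), np.float64(0.0)) (array([-34.6,   4.6, 113.6,   0. ,  61.8,  11.9]), np.float64(0.0))
[0.38, 0.1, -0.42, 0.03, -0.83, -0.19, 1],[0.35, 0.1, -0.44, 0.03, -0.83, -0.18, 1],[0.32, 0.11, -0.46, 0.03, -0.83, -0.19, 1],[0.28, 0.11, -0.48, 0.03, -0.82, -0.18, 1],[0.25, 0.11, -0.5, 0.03, -0.83, -0.19, 1],
end [430.1 110.2 190. ]
[-0.29, 0.84, 0.0, 0.0, 0.0, -0.39, 1],[-0.32, 0.83, 0.0, 0.0, 0.0, -0.39, 1],[-0.34, 0.82, 0.0, 0.0, 0.0, -0.4, 1],[-0.37, 0.8, 0.0, 0.0, 0.0, -0.39, 1],[-0.39, 0.79, 0.0, 0.0, 0.0, -0.4, 1],[-0.42, 0.78, 0.0, 0.0, 0.0, -0.39, 1],[-0.44, 0.77, 0.0, 0.0, 0.0, -0.4, 1],[-0.47, 0.75, 0.0, 0.0, 0.0, -0.39, 1],
[-0.49, 0.74, 0.0, 0.0, 0.0, -0.4, 1],[-0.51, 0.72, 0.0, 0.0, 0.0, -0.39, 1],[-0.54, 0.7, 0.0, 0.0, 0.0, -0.4, 1],[-0.56, 0.69, 0.0, 0.0, 0.0, -0.39, 1],[-0.58, 0.66, 0.0, 0.0, 0.0, -0.4, 1],
end [ 434.8 -235.   190.1]
```

>>> apply_moves(deltas=[[0.38,0.1,-0.42,0.03,-0.83,-0.19,1],[0.35,0.1,-0.44,0.03,-0.83,-0.18,1],[0.32,0.11,-0.46,0.03,-0.83,-0.19,1],[0.28,0.11,-0.48,0.03,-0.82,-0.18,1],[0.25,0.11,-0.5,0.03,-0.83,-0.19,1]])

```text
time: 9.62
tool_pos: [430.9, 110.2, 190.1]
tcp_rot: [180.0, 0.1, 20.0]
ft_force: [0.2, -0.5, 0.1]
finger_gap: 85.7
grip_force: 0.0
```

>>> apply_moves(deltas=[[-0.29,0.84,0,0,0,-0.39,1],[-0.32,0.83,0,0,0,-0.39,1],[-0.34,0.82,0,0,0,-0.4,1],[-0.37,0.8,0,0,0,-0.39,1],[-0.39,0.79,0,0,0,-0.4,1],[-0.42,0.78,0,0,0,-0.39,1],[-0.44,0.77,0,0,0,-0.4,1],[-0.47,0.75,0,0,0,-0.39,1]])

```text
time: 10.62
tool_pos: [433.6, -103.1, 189.5]
tcp_rot: [180.0, -0.0, 34.5]
ft_force: [-0.5, 0.0, 0.2]
finger_gap: 85.3
grip_force: 0.0
```

>>> apply_moves(deltas=[[-0.49,0.74,0,0,0,-0.4,1],[-0.51,0.72,0,0,0,-0.39,1],[-0.54,0.7,0,0,0,-0.4,1],[-0.56,0.69,0,0,0,-0.39,1],[-0.58,0.66,0,0,0,-0.4,1],[0,0,0,0,0,0,1]])

```text
time: 11.38
tool_pos: [435.0, -236.1, 189.4]
tcp_rot: [180.0, 0.0, 43.4]
ft_force: [0.0, 0.5, 0.2]
finger_gap: 85.3
grip_force: 0.0
```

Run:
```python
from h import *
import cv2
s=sense();im=snapshot("wrist")
cv2.imwrite("pics/w3.png",cv2.resize(cv2.cvtColor(im,cv2.COLOR_RGB2BGR),(768,576),interpolation=cv2.INTER_CUBIC))
print(s["tool_pos"],s["tcp_rot"])
for p in([450,-250.5,13],[493.4,-209.3,13],[406.6,-291.7,13]):print(proj("wrist",p,s)*1.5)
```

```text
[ 435.03545458 -236.14992612  189.42935912] [1.79996640e+02 5.62603663e-05 4.33989029e+01]
[415.9271806  261.06964911]
[417.39431111 172.83283355]
[414.60169292 340.78771906]
```

View pics/w3.png

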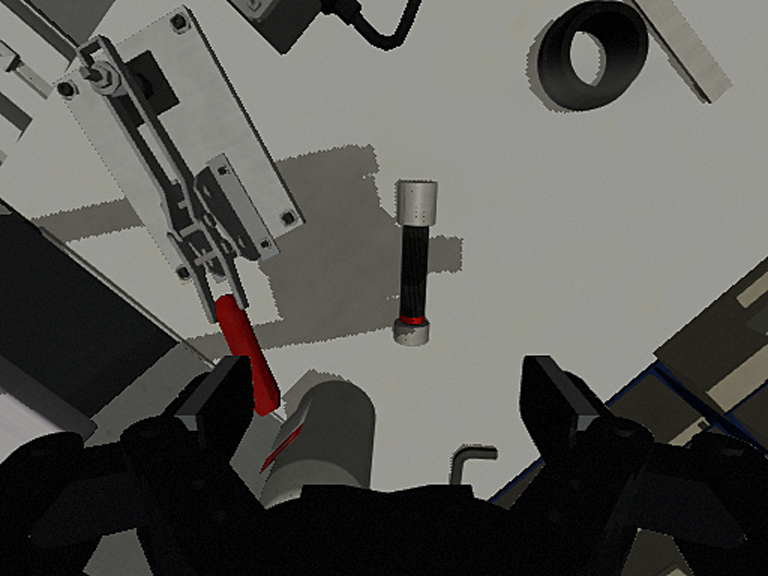

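The gauge's ends are at (418,181) and (410,345) in the enlarged wrist view. The bottle is at (325,440).

Run:
```python
from h import *
s=sense()
a=onz("wrist",418/1.5,181/1.5,15,s);b=onz("wrist",410.3/1.5,345/1.5,15,s)
m=(a+b)/2;y=np.degrees(np.arctan2(*(a-b)[[1,0]]));print(a,b,m,np.linalg.norm(a-b),y)
print("grip ends",onz("wrist",415.5/1.5,226/1.5,13,s),onz("wrist",412/1.5,318/1.5,13,s))
print("bottle",onz("wrist",345/1.5,385/1.5,120,s))
p=plan([m[0],m[1],80],rot(y,0),1)
plan([m[0],m[1],18],rot(y,0),1,first=p,n=5)
```

```text
[ 489.90011977 -212.02156668   15.        ] [ 402.63988034 -289.92658976   15.        ] [ 446.27000005 -250.97407822   15.        ] 116.97667291659418 41.758142236400246
grip ends [ 467.35269092 -231.98214563   13.        ] [ 418.02045769 -276.79994602   13.        ]
bottle [ 393.4864106  -246.53848393  120.        ]
[-0.02, 0.16, 0.91, -0.0, -0.0, 0.09, 1],[-0.02, 0.16, 0.91, -0.0, -0.0, 0.09, 1],[-0.02, 0.16, 0.91, -0.0, -0.0, 0.09, 1],[-0.03, 0.16, 0.92, -0.01, -0.0, 0.09, 1],
end [ 446.1 -251.    79.9]
[0.0, 0.0, 0.41, 0.0, -0.0, -0.0, 1],[0.0, 0.0, 0.41, 0.0, -0.0, -0.0, 1],[0.0, 0.0, 0.41, 0.0, -0.0, -0.0, 1],[0.0, 0.0, 0.42, 0.0, -0.0, -0.0, 1],[0.0, 0.0, 0.41, 0.0, -0.0, -0.0, 1],
end [ 446.2 -251.    18.1]
```

Run:
```python
from h import *
def ray(c,u,v):
    a=onz(c,u,v,0);b=onz(c,u,v,100);return a,(b-a)/np.linalg.norm(b-a)
for A,B in(((190,335),(394,155)),((198,362),(388,190))):
    a,d=ray("scene",*A);b,e=ray("side",*B)
    t=np.linalg.lstsq(np.c_[d,-e],b-a,rcond=None)[0];print(a+d*t[0],b+e*t[1])
```

```text
[ 315.24785398 -289.40090321  148.87007214] [ 315.94597073 -289.37348517  148.91197589]
[ 312.0469594  -291.38450323   31.10761988] [ 309.45936586 -291.47799733   30.98917714]
```

The bottle axis is at (313,-290), about 140 mm away, so I can descend.

>>> apply_moves(deltas=[[-0.01,0.17,0.91,0,0,0.09,1],[-0.02,0.16,0.91,0,0,0.09,1],[-0.02,0.16,0.91,0,0,0.09,1],[-0.02,0.16,0.92,0,0,0.09,1],[0,0,0.41,0,0,0,1],[0,0,0.41,0,0,0,1],[0,0,0.41,0,0,0,1],[0,0,0.41,0,0,0,1]])

```text
time: 12.42
tool_pos: [447.6, -250.7, 30.8]
tcp_rot: [179.9, -0.0, 41.9]
ft_force: [-0.8, -0.6, 0.9]
finger_gap: 86.0
grip_force: 0.0
```

Run:
```python
from h import *
import cv2
s=sense();im=snapshot("wrist")
cv2.imwrite("pics/w4.png",cv2.resize(cv2.cvtColor(im[150:384,100:412],cv2.COLOR_RGB2BGR),None,fx=2.5,fy=2.5,interpolation=cv2.INTER_CUBIC))
print(s["tool_pos"],s["tcp_rot"],s["ft_force"])
m=np.array([447,-250.8,13]);u=np.array([np.cos(np.radians(41.76)),np.sin(np.radians(41.76)),0])
for k in(-56,0,56):print((proj("wrist",m+u*k,s)-[100,150])*2.5)
```

```text
[ 447.60509147 -250.74794768   30.84438281] [ 1.79912397e+02 -4.02209274e-02  4.18723734e+01] [-0.78694556 -0.61609895  0.9374751 ]
[391.41109308 442.63532867]
[391.86922425 223.42177699]
[392.4204278  -40.32645384]
```

View pics/w4.png

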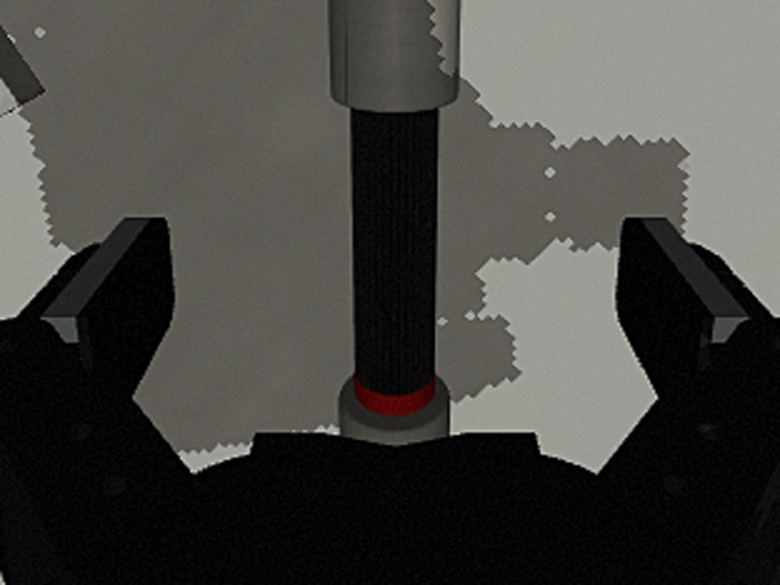

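The gauge is centred between the fingers at column 395 of the crop and parallel to the pads. I'll lower to 18 mm and grip.

>>> apply_moves(deltas=[[0,0,0.22,0,0,0,1],[0,0,0.2,0,0,0,1],[0,0,0,0,0,0,0],[0,0,0,0,0,0,0],[0,0,0,0,0,0,0],[0,0,0,0,0,0,0],[0,0,0,0,0,0,0]], grip_force=45)

```text
time: 13.35
tool_pos: [447.6, -250.9, 18.8]
tcp_rot: [179.9, -0.0, 41.9]
ft_force: [0.2, 0.0, 2.5]
finger_gap: 16.7
grip_force: 45.9
```

>>> apply_moves(deltas=[[0,0,0,0,0,0,0],[0,0,-0.2,0,0,0,0],[0,0,-0.4,0,0,0,0],[0,0,-0.6,0,0,0,0],[0,0,-0.8,0,0,0,0],[0,0,-0.9,0,0,0,0],[0,0,-0.9,0,0,0,0],[0,0,-0.9,0,0,0,0]])

```text
time: 14.35
tool_pos: [447.2, -250.6, 161.7]
tcp_rot: [179.9, -0.0, 41.9]
ft_force: [0.8, -0.2, -2.3]
finger_gap: 17.0
grip_force: 45.4
```

Run:
```python
from h import *
q=[5,0,110,0,70,0]
for p in((cab(-217.5,0,190)),(cab(-217.5,0,34))):print(p,ik(p,rot(YAW+90,0),q))
a=plan([440,-100,190],rot(80,0),0)
a=plan(cab(-217.5,0,150),rot(YAW+90,0),0,first=a)
```

```text
[510.58375714 147.95404503 190.        ] (array([10.8, -0.9, 99.9, -0. , 80.9, -4.9]), np.float64(0.0))
[510.58375714 147.95404503  34.        ] (array([ 10.8,   5.7, 110.5,  -0. ,  63.8,  -4.9]), np.float64(0.0))
[0.35, -0.43, -0.11, 0.0, -0.0, -0.92, 0],[0.38, -0.41, -0.1, 0.0, -0.0, -0.92, 0],[0.41, -0.38, -0.11, 0.0, 0.0, -0.93, 0],[0.44, -0.34, -0.1, 0.0, 0.0, -0.92, 0],[0.46, -0.31, -0.11, 0.0, 0.0, -0.93, 0],[0.49, -0.28, -0.1, 0.01, 0.0, -0.92, 0],[0.51, -0.24, -0.11, 0.0, 0.0, -0.93, 0],[0.52, -0.2, -0.1, 0.01, 0.0, -0.92, 0],
[0.53, -0.16, -0.11, 0.0, 0.0, -0.93, 0],
end [ 440.  -100.1  190.1]
[0.95, 0.1, 0.15, 0.0, 0.0, -0.62, 0],[0.94, 0.14, 0.15, 0.0, 0.0, -0.62, 0],[0.94, 0.19, 0.15, 0.0, 0.0, -0.62, 0],[0.93, 0.24, 0.15, 0.0, 0.0, -0.62, 0],[0.91, 0.28, 0.15, 0.0, 0.0, -0.62, 0],[0.9, 0.33, 0.15, 0.0, 0.0, -0.62, 0],[0.88, 0.37, 0.14, 0.0, 0.0, -0.63, 0],[0.86, 0.42, 0.15, 0.0, 0.0, -0.62, 0],
[0.83, 0.46, 0.14, 0.0, 0.0, -0.63, 0],
end [510.6 147.9 150.1]
```

>>> apply_moves(deltas=[[0.35,-0.43,-0.11,0,0,-0.92,0],[0.38,-0.41,-0.1,0,0,-0.92,0],[0.41,-0.38,-0.11,0,0,-0.93,0],[0.44,-0.34,-0.1,0,0,-0.92,0],[0.46,-0.31,-0.11,0,0,-0.93,0],[0.49,-0.28,-0.1,0,0,-0.92,0],[0.51,-0.24,-0.11,0,0,-0.93,0],[0.52,-0.2,-0.1,0,0,-0.92,0]])

```text
time: 15.35
tool_pos: [440.8, -116.2, 186.0]
tcp_rot: [179.9, 0.0, 75.9]
ft_force: [-0.2, 0.4, -2.8]
finger_gap: 16.7
grip_force: 45.4
```

>>> apply_moves(deltas=[[0.53,-0.16,-0.11,0,0,-0.93,0],[0.95,0.1,0.15,0,0,-0.62,0],[0.94,0.14,0.15,0,0,-0.62,0],[0.94,0.19,0.15,0,0,-0.62,0],[0.93,0.24,0.15,0,0,-0.62,0],[0.91,0.28,0.15,0,0,-0.62,0],[0.9,0.33,0.15,0,0,-0.62,0],[0.88,0.37,0.14,0,0,-0.63,0]])

```text
time: 16.35
tool_pos: [495.1, 94.0, 158.0]
tcp_rot: [179.9, 0.0, 100.0]
ft_force: [1.1, -0.6, -2.0]
finger_gap: 16.9
grip_force: 45.4
```

>>> apply_moves(deltas=[[0.86,0.42,0.15,0,0,-0.62,0],[0.83,0.46,0.14,0,0,-0.63,0],[0,0,0,0,0,0,0],[0,0,0,0,0,0,0]])

```text
time: 16.85
tool_pos: [510.6, 147.7, 148.8]
tcp_rot: [179.9, 0.0, 105.7]
ft_force: [-0.1, -0.3, -2.1]
finger_gap: 17.2
grip_force: 45.4
```

Run:
```python
from h import *
import cv2
s=sense();b=snapshot("side");w=snapshot("wrist")
np.save("w5.npy",w)
x=cv2.resize(b[170:310,160:320],None,fx=2.5,fy=2.5,interpolation=cv2.INTER_CUBIC);y=cv2.resize(w,None,fx=.78,fy=.9115)
cv2.imwrite("pics/s3.png",cv2.cvtColor(np.hstack([x,cv2.resize(w,(400,350))]),cv2.COLOR_RGB2BGR))
print(s["tool_pos"],s["tcp_rot"],s["finger_gap"])
for y in(-56,0,56): print("drawer liner end px",(proj("side",cab(-217.5,y*66/56,16))-[160,170])*2.5,"gauge px",(proj("side",np.array(s["tool_pos"])+R.from_euler("z",YAW,degrees=True).apply([0,y,-5.8]))-[160,170])*2.5)
plan(cab(-217.5,0,60),rot(YAW+90,0),0)
```

```text
[510.58227539 147.68020304 148.75017176] [1.79944267e+02 3.53370563e-02 1.05664793e+02] 17.15117508562749
drawer liner end px [260.45029129 212.39164193] gauge px [261.18944285 120.26706841]
drawer liner end px [249.35852028 263.22559985] gauge px [250.99991892 162.65708856]
drawer liner end px [237.03332328 319.71239041] gauge px [239.77032115 209.37397929]
[0.01, 0.0, 0.74, 0.0, 0.0, -0.0, 0],[0.0, 0.0, 0.74, 0.0, 0.0, -0.0, 0],[0.01, 0.0, 0.74, 0.01, 0.0, -0.01, 0],[0.0, 0.0, 0.73, 0.0, 0.01, -0.0, 0],
end [510.5 147.8  60.1]
```

View pics/s3.png

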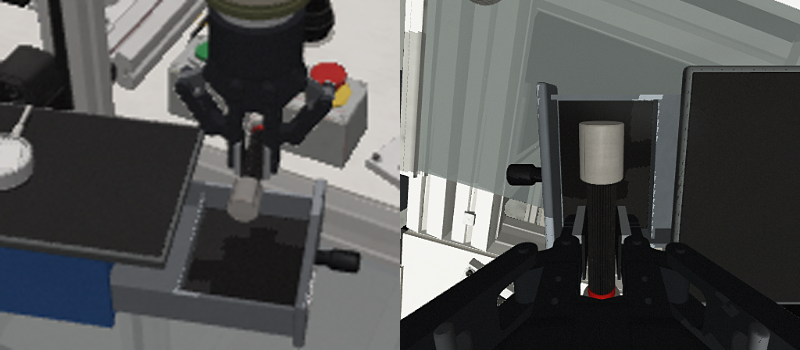

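In the left half, the gauge hangs across the open pocket with its near end at (243,213). In the right half, the pocket spans columns 558–655 and its far edge is at row 100. I'll compare those with the predictions numerically, since I've used all the picture views.

Run:
```python
from h import *
s=sense();k=np.array([400/512,350/384])
for z in(16,46):
  for y in (66,0):
    for x in(-52.5,52.5): print(z,y,x,"wrist px",(proj("wrist",cab(-217.5+x,y,z),s)*k+[400,0]).round(1),"side px",((proj("side",cab(-217.5+x,y,z))-[160,170])*2.5).round(1))
print("knob tip",(proj("wrist",cab(-320,0,38),s)*k+[400,0]).round(1))
g=np.array(s["tool_pos"])+R.from_euler("z",YAW,degrees=True).apply([0,56,-5.8]);print("gauge end",(proj("wrist",g,s)*k+[400,0]).round(1),(proj("wrist",g+[0,0,13],s)*k+[400,0]).round(1))
```

```text
16 66 -52.5 wrist px [552.5  99.3] side px [296.4 328.2]
16 66 52.5 wrist px [649.2  99.3] side px [178.5 311.3]
16 0 -52.5 wrist px [555.7 168.1] side px [305.7 270.9]
16 0 52.5 wrist px [646.1 168. ] side px [193.8 255.7]
46 66 -52.5 wrist px [546.3  99.5] side px [297.7 305.9]
46 66 52.5 wrist px [655.4  99.4] side px [177.5 289. ]
46 0 -52.5 wrist px [550.3 176.4] side px [307.1 248.6]
46 0 52.5 wrist px [651.5 176.3] side px [193.1 233.5]
knob tip [505.1 174. ]
gauge end [600.5 122.6] [600.5 125.1]
```

All predictions match within about 3 mm, so I'll lower it.

>>> apply_moves(deltas=[[0,0,0.74,0,0,0,0],[0,0,0.74,0,0,0,0],[0,0,0.74,0,0,0,0],[0,0,0.5,0,0,0,0],[0,0,0.4,0,0,0,0],[0,0,0.25,0,0,0,0],[0,0,0.2,0,0,0,0],[0,0,0,0,0,0,0]])

```text
time: 17.95
tool_pos: [510.5, 147.9, 40.7]
tcp_rot: [180.0, 0.0, 105.7]
ft_force: [0.5, 0.1, -1.1]
finger_gap: 16.5
grip_force: 45.4
```

>>> apply_moves(deltas=[[0,0,0.06,0,0,0,0],[0,0,0.06,0,0,0,0],[0,0,0.05,0,0,0,0],[0,0,0,0,0,0,0]])

```text
time: 18.45
tool_pos: [510.6, 147.9, 35.7]
tcp_rot: [180.0, 0.0, 105.7]
ft_force: [0.5, -0.2, -2.5]
finger_gap: 16.8
grip_force: 45.4
```

>>> apply_moves(deltas=[[0,0,0.03,0,0,0,0],[0,0,0.03,0,0,0,0],[0,0,0,0,0,0,0]])

```text
time: 18.82
tool_pos: [511.0, 148.0, 35.2]
tcp_rot: [179.9, 0.0, 105.7]
ft_force: [-8.4, -2.3, 10.2]
finger_gap: 16.8
grip_force: 45.0
```

Contact with the liner, so I'll open partway.

>>> apply_moves(deltas=[[0,0,0,0,0,0,0.3],[0,0,0,0,0,0,0.4],[0,0,0,0,0,0,0.45],[0,0,0,0,0,0,0.45]])

```text
time: 19.32
tool_pos: [508.0, 147.3, 33.9]
tcp_rot: [-179.7, 0.0, 105.7]
ft_force: [-21.7, -5.3, 15.8]
finger_gap: 38.3
grip_force: 0.0
```

Something on the cabinet side, probably the worktop edge, is pushing the gripper back and up. I'll ease away up and back.

>>> apply_moves(deltas=[[0,-0.1,-0.15,0,0,0,0.45],[0,-0.05,-0.15,0,0,0,0.45]])

```text
time: 19.58
tool_pos: [506.7, 146.8, 43.6]
tcp_rot: [179.9, 0.0, 105.7]
ft_force: [0.5, 0.6, -0.1]
finger_gap: 38.4
grip_force: 0.0
```

>>> apply_moves(deltas=[[0,0,-0.3,0,0,0,0.45],[0,0,-0.5,0,0,0,0.45],[0,-0.1,-0.9,0,0,0,0.45],[0,-0.2,-0.9,0,0,0,0.45],[0,-0.3,-0.9,0,0,0,1],[0,0,0,0,0,0,1]])

```text
time: 20.32
tool_pos: [490.8, 142.2, 151.8]
tcp_rot: [179.6, 0.0, 105.7]
ft_force: [0.4, -0.7, -0.3]
finger_gap: 73.1
grip_force: 0.0
```

Run:
```python
from h import *
import cv2
s=sense();w=snapshot("wrist");np.save("w6.npy",w);print(s["tool_pos"],s["tcp_rot"],s["ft_force"])
# pixels of pocket region: rectify onto plane z=29 in cabinet frame
xs=np.arange(-62,63,5.);ys=np.arange(76,-77,-7.)
for y in ys:
    r=""
    for x in xs:
        u,v=proj("wrist",cab(-217.5+x,y,29),s);u,v=int(round(u)),int(round(v))
        if 0<=u<512 and 0<=v<384:
            c=w[v,u].astype(int); r+="R" if c[0]>c[1]+50 else ".:-=+*%@"[min(7,c.mean().astype(int)//25)]
        else:r+=" "
    print(f"{y:5.0f} {r}")
```

```text
[490.84457397 142.21717007 151.81508169] [1.79611931e+02 4.65314755e-02 1.05675096e+02] [ 0.37714602 -0.73335152 -0.28924394]
   76 =+::+++++++++++++++++++++
   69 ==-+++++++++++++@%%%%%%%%
   62 =+:-:::::::::::::::::::::
   55 =+::..:.::=+**+::::::::::
   48 ==::.....:=+***+:::::::::
   41 ==:=......=****=:::::::::
   34 =+:-......=+***::::::::::
   27 -+::.......*%%*......::.:
   20 =+-:.......:.:.......::::
   13 -=:=.......:.........::::
    6 ==:-..........:..::..::.:
   -1 ==::...........::::::::::
   -8 ==::.......:..:::::::::.:
  -15 ==::.......:..:::::::::::
  -22 ==:-...........::::::::::
  -29 -=:-::::::::...::::::::::
  -36 -=:::::::::...:::::::::::
  -43 -=:.::::::-RRRR::::::::.-
  -50 +@:.::::::=@@@@::::::::..
  -57 *%-+:.:::::@@@@=:::::::..
  -64 *%=::::::::::::::::::::..
  -71 *%:::::::::::::-:::::::..
```

The gauge lies flat and straight in the pocket, spanning y from about -60 to +58 and centred in x. Next I'll regrip the knob and reverse the opening path.

Run:
```python
from h import *
Rt=rot(YAW,19.4);d=Rt.as_matrix()[:,2];g=cab(-311.6,0,41)
a=plan(g-75*d+[0,0,20],rot(YAW,0),1)
b=plan(g-75*d,Rt,1,first=a)
plan(g,Rt,1,first=b,n=4)
```

```text
[0.0, -0.16, 0.03, 0.0, -0.0, 0.98, 1],[-0.01, -0.16, 0.03, 0.0, -0.0, 0.98, 1],[-0.03, -0.16, 0.03, 0.0, -0.0, 0.98, 1],[-0.04, -0.16, 0.03, 0.0, -0.0, 0.98, 1],[-0.05, -0.16, 0.03, 0.0, -0.0, 0.98, 1],[-0.06, -0.15, 0.03, 0.0, -0.0, 0.98, 1],[-0.07, -0.15, 0.03, 0.0, -0.0, 0.98, 1],[-0.08, -0.14, 0.03, 0.0, -0.0, 0.98, 1],
[-0.1, -0.13, 0.03, 0.0, -0.0, 0.98, 1],[-0.11, -0.12, 0.03, 0.0, -0.0, 0.98, 1],[-0.11, -0.12, 0.03, 0.0, -0.0, 0.98, 1],[-0.12, -0.11, 0.03, 0.0, -0.01, 0.98, 1],[-0.13, -0.1, 0.03, 0.0, -0.01, 0.98, 1],[-0.14, -0.08, 0.03, 0.0, -0.0, 0.98, 1],[-0.15, -0.07, 0.03, 0.0, -0.01, 0.99, 1],[-0.15, -0.06, 0.03, 0.01, -0.0, 0.98, 1],
[-0.15, -0.05, 0.03, 0.0, -0.01, 0.99, 1],[-0.16, -0.04, 0.03, 0.01, -0.0, 0.98, 1],[-0.16, -0.03, 0.03, 0.0, -0.01, 0.99, 1],[-0.16, -0.01, 0.03, 0.01, -0.0, 0.98, 1],
end [396.1 115.9 131.7]
[-0.0, 0.0, 0.13, -0.0, 0.85, 0.0, 1],[-0.01, 0.0, 0.13, -0.0, 0.84, 0.0, 1],[-0.02, 0.0, 0.13, -0.0, 0.85, 0.0, 1],[-0.03, 0.0, 0.13, -0.0, 0.84, 0.0, 1],[-0.04, 0.0, 0.13, -0.0, 0.85, 0.0, 1],
end [395.8 115.8 111.8]
[0.0, 0.0, 0.63, -0.0, -0.0, 0.0, 1],[0.0, 0.0, 0.62, -0.0, -0.0, 0.0, 1],[0.0, 0.0, 0.63, -0.0, -0.0, 0.0, 1],[0.0, 0.0, 0.62, -0.0, -0.0, 0.0, 1],
end [419.8 122.6  41.1]
```

>>> apply_moves(deltas=[[0,-0.16,0.03,0,0,0.98,1],[-0.01,-0.16,0.03,0,0,0.98,1],[-0.03,-0.16,0.03,0,0,0.98,1],[-0.04,-0.16,0.03,0,0,0.98,1],[-0.05,-0.16,0.03,0,0,0.98,1],[-0.06,-0.15,0.03,0,0,0.98,1],[-0.07,-0.15,0.03,0,0,0.98,1],[-0.08,-0.14,0.03,0,0,0.98,1]])

```text
time: 21.38
tool_pos: [450.6, 131.5, 139.7]
tcp_rot: [-180.0, 0.0, 69.6]
ft_force: [1.0, -1.0, 0.1]
finger_gap: 85.4
grip_force: 0.0
```

>>> apply_moves(deltas=[[-0.1,-0.13,0.03,0,0,0.98,1],[-0.11,-0.12,0.03,0,0,0.98,1],[-0.11,-0.12,0.03,0,0,0.98,1],[-0.12,-0.11,0.03,0,0,0.98,1],[-0.13,-0.1,0.03,0,0,0.98,1],[-0.14,-0.08,0.03,0,0,0.98,1],[-0.15,-0.07,0.03,0,0,0.99,1],[-0.15,-0.06,0.03,0,0,0.98,1]])

```text
time: 22.38
tool_pos: [413.0, 120.7, 132.5]
tcp_rot: [-180.0, 0.1, 33.6]
ft_force: [-0.9, -0.4, -0.8]
finger_gap: 85.8
grip_force: 0.0
```

>>> apply_moves(deltas=[[-0.15,-0.05,0.03,0,0,0.99,1],[-0.16,-0.04,0.03,0,0,0.98,1],[-0.16,-0.03,0.03,0,0,0.99,1],[-0.16,-0.01,0.03,0,0,0.98,1],[0,0,0.13,0,0.85,0,1],[-0.01,0,0.13,0,0.84,0,1],[-0.02,0,0.13,0,0.85,0,1],[-0.03,0,0.13,0,0.84,0,1]])

```text
time: 23.38
tool_pos: [394.4, 115.6, 113.2]
tcp_rot: [180.0, -15.6, 15.7]
ft_force: [0.0, -1.1, 0.7]
finger_gap: 85.4
grip_force: 0.0
```

>>> apply_moves(deltas=[[-0.04,0,0.13,0,0.85,0,1],[0,0,0,0,0,0,1]])

```text
time: 23.62
tool_pos: [393.3, 115.3, 108.5]
tcp_rot: [-180.0, -19.3, 15.7]
ft_force: [0.5, -0.3, 0.2]
finger_gap: 85.5
grip_force: 0.0
```

Run:
```python
from h import *
s=sense();w=snapshot("wrist");np.save("w7.npy",w);print(s["tool_pos"],s["tcp_rot"],s["ft_force"])
# rectify knob area on plane z=38 (x: rows toward cabinet), look for black knob
for x in np.arange(-335,-262,4.):
    r=""
    for y in np.arange(30,-31,-2.):
        u,v=np.round(proj("wrist",cab(x,y,42),s)).astype(int)
        r+=".:-=+*%@"[min(7,int(w[v,u].mean())//25)] if 0<=u<512 and 0<=v<384 else " "
    print(x,r)
Rt=rot(YAW,19.4);plan(cab(-311.6,0,41),Rt,1,n=4)
```

```text
[393.28116794 115.32896997 108.47896927] [-179.99716208  -19.30768902   15.67603097] [ 0.45304037 -0.2542015   0.22856342]
-335.0 ****++++++++*==+=++=+=+=+=****@
-331.0 ++++*+=+=+=++==+====+=+++==***+
-327.0 =++++=+=+++=++=======+++===****
-323.0 ====++===+=+===+=+===++=+=+=***
-319.0 +=+==++=====+=+=+=+====+=+==+**
-315.0 ++=====+++=:.......+=++==+++=**
-311.0 ==+=+====+:..::-:...-+=++==+=+*
-307.0 ==+=+====+:..::-:...-++++++===*
-303.0 =====++=+=:..::-:...-+====++++=
-299.0 +==++=%=%+:..::::...=+=++++=+++
-295.0 =+=+=+==++:..::::...==++=+++++=
-291.0 +=++=++=+==...:-:...++=++=+++++
-287.0 ===========+.......+=+====++===
-283.0 ======+==+=+..:::..+=+=++=++=++
-279.0 ::::::::::::...::..::::::::::::
-275.0 **-=:::::::::..:.::::::::::::::
-271.0 ----:---:---:------------------
-267.0 %%%%%%%%%%%%%%%%%%%%%%%%%%%%%%%
-263.0 %********%%********************
[0.02, 0.0, 0.61, 0.0, 0.0, 0.0, 1],[0.02, 0.0, 0.61, 0.0, 0.0, 0.0, 1],[0.02, 0.0, 0.62, 0.0, 0.01, 0.0, 1],[0.03, 0.0, 0.61, 0.0, 0.0, 0.0, 1],
end [420.  122.7  41. ]
```

The knob is centred with its tip at x ≈ -317. I'll go in and grip.

>>> apply_moves(deltas=[[0.03,0,0.61,0,0,0,1],[0.03,0,0.61,0,0,0,1],[0.03,0,0.62,0,0,0,1],[0.03,0,0.61,0,0,0,1],[0,0,0,0,0,0,1]])

```text
time: 24.3
tool_pos: [420.6, 123.1, 40.5]
tcp_rot: [-180.0, -19.2, 15.7]
ft_force: [-0.1, 0.1, 0.9]
finger_gap: 85.0
grip_force: 0.0
```

>>> apply_moves(deltas=[[0,0,0,0,0,0,0],[0,0,0,0,0,0,0],[0,0,0,0,0,0,0],[0,0,0,0,0,0,0],[0,0,0,0,0,0,0],[0,0,0,0,0,0,0]], grip_force=35)

```text
time: 25.05
tool_pos: [422.0, 123.2, 42.7]
tcp_rot: [180.0, -19.5, 15.7]
ft_force: [-1.8, -0.1, 5.1]
finger_gap: 18.2
grip_force: 34.4
```

Run:
```python
from h import *
s=sense();p=s["tool_pos"]
o=R.from_euler("z",-YAW,degrees=True).apply(np.r_[p[:2]-T0,p[2]]);print(o,s["tcp_rot"],s["finger_gap"])
b=None
for x,t,z,n in((-268,24,41.5,4),(-228,31,41.6,4),(-190,39.5,41.6,5),(-165,41.5,41.7,5),(-156,42,41.7,4)): b=plan(cab(x,o[1],z),rot(YAW,t),0,first=b,n=n)
```

```text
[-3.09437062e+02  1.05713730e-01  4.26686683e+01] [179.97611449 -19.50348947  15.70490942] 18.2315120032181
[0.32, 0.0, 0.12, 0.0, 0.25, 0.0, 0],[0.32, 0.0, 0.13, 0.0, 0.24, 0.0, 0],[0.32, 0.0, 0.14, 0.0, 0.25, 0.0, 0],[0.31, 0.0, 0.15, 0.0, 0.24, 0.01, 0],
end [461.9 134.4  41.3]
[0.31, 0.0, 0.13, 0.0, 0.38, -0.0, 0],[0.3, 0.0, 0.14, 0.0, 0.38, -0.0, 0],[0.3, 0.0, 0.16, 0.0, 0.38, -0.0, 0],[0.29, 0.0, 0.16, 0.0, 0.39, -0.0, 0],
end [500.6 145.3  41.6]
[0.22, -0.0, 0.13, 0.0, 0.37, -0.0, 0],[0.21, -0.0, 0.14, 0.0, 0.37, -0.0, 0],[0.21, -0.0, 0.14, 0.0, 0.37, -0.0, 0],[0.2, -0.0, 0.15, 0.0, 0.37, -0.0, 0],[0.2, -0.0, 0.15, 0.0, 0.37, -0.0, 0],
end [537.  155.5  41.7]
[0.13, -0.0, 0.11, 0.0, 0.09, -0.0, 0],[0.13, -0.0, 0.11, 0.0, 0.09, -0.0, 0],[0.13, -0.0, 0.11, 0.0, 0.09, -0.0, 0],[0.12, -0.0, 0.1, 0.0, 0.08, -0.0, 0],[0.13, -0.0, 0.11, 0.0, 0.09, -0.0, 0],
end [561.1 162.2  41.7]
[0.06, -0.0, 0.05, 0.0, 0.03, -0.0, 0],[0.05, -0.0, 0.05, 0.0, 0.03, -0.0, 0],[0.06, -0.0, 0.05, 0.0, 0.02, -0.0, 0],[0.05, -0.0, 0.05, 0.0, 0.03, -0.0, 0],
end [569.7 164.6  41.7]
```

The round gauge could roll in the drawer, so I'll push at half speed.

>>> apply_moves(deltas=[[0.06,0,0.02,0,0.05,0,0],[0.11,0,0.04,0,0.09,0,0],[0.16,0,0.06,0,0.12,0,0],[0.16,0,0.06,0,0.12,0,0],[0.16,0,0.07,0,0.12,0,0],[0.16,0,0.07,0,0.12,0,0],[0.16,0,0.07,0,0.12,0,0],[0.16,0,0.07,0,0.12,0,0]])

```text
time: 26.05
tool_pos: [457.7, 133.2, 42.3]
tcp_rot: [180.0, -23.5, 15.7]
ft_force: [-1.9, 0.2, 7.5]
finger_gap: 18.4
grip_force: 34.8
```

>>> apply_moves(deltas=[[0.15,0,0.07,0,0.16,0,0],[0.15,0,0.07,0,0.19,0,0],[0.15,0,0.07,0,0.19,0,0],[0.15,0,0.07,0,0.19,0,0],[0.15,0,0.08,0,0.19,0,0],[0.15,0,0.08,0,0.19,0,0],[0.15,0,0.08,0,0.19,0,0],[0.15,0,0.08,0,0.19,0,0]])

```text
time: 27.05
tool_pos: [496.0, 144.0, 41.7]
tcp_rot: [180.0, -30.3, 15.7]
ft_force: [-1.4, -1.0, 5.4]
finger_gap: 18.4
grip_force: 35.2
```

Run:
```python
from h import *
s=sense();p=s["tool_pos"]
o=R.from_euler("z",-YAW,degrees=True).apply(np.r_[p[:2]-T0,p[2]]);print(o,s["tcp_rot"],s["finger_gap"],s["ft_force"],s["time"])
b=None
for x,t,z,n in((-190,39.5,41.6,8),(-162,41.5,41.7,8),(-154,42,41.7,5)): b=plan(cab(x,o[1],z),rot(YAW,t),0,first=b,n=n)
```

```text
[-2.32596305e+02  1.33420499e-01  4.16999155e+01] [179.97145816 -30.27559043  15.71279315] 18.416599625208622 [-1.38482938 -0.98440972  5.41106443] 27.05
[0.15, 0.0, 0.09, 0.0, 0.25, 0.0, 0],[0.15, 0.0, 0.09, 0.0, 0.25, 0.0, 0],[0.15, 0.0, 0.1, 0.0, 0.25, 0.0, 0],[0.15, 0.0, 0.1, 0.0, 0.25, 0.0, 0],[0.15, 0.0, 0.1, 0.0, 0.25, 0.0, 0],[0.14, 0.0, 0.1, 0.0, 0.25, 0.0, 0],[0.14, 0.0, 0.11, 0.0, 0.26, 0.0, 0],[0.14, 0.0, 0.11, 0.0, 0.25, 0.01, 0],

end [537.  155.5  41.7]
[0.09, 0.0, 0.07, 0.0, 0.05, -0.0, 0],[0.09, 0.0, 0.08, 0.0, 0.06, -0.0, 0],[0.09, 0.0, 0.07, 0.0, 0.05, -0.0, 0],[0.09, 0.0, 0.08, 0.0, 0.06, -0.0, 0],[0.09, 0.0, 0.08, 0.0, 0.05, -0.0, 0],[0.09, 0.0, 0.07, 0.0, 0.06, -0.0, 0],[0.09, 0.0, 0.08, 0.0, 0.05, -0.0, 0],[0.08, 0.0, 0.07, 0.0, 0.06, -0.0, 0],

end [563.8 163.1  41.7]
[0.04, 0.0, 0.04, 0.0, 0.02, -0.0, 0],[0.04, 0.0, 0.04, 0.0, 0.02, -0.0, 0],[0.04, 0.0, 0.03, 0.0, 0.02, -0.0, 0],[0.04, 0.0, 0.04, 0.0, 0.02, -0.0, 0],[0.04, 0.0, 0.03, 0.0, 0.03, -0.0, 0],
end [571.6 165.2  41.7]
```

>>> apply_moves(deltas=[[0.15,0,0.09,0,0.25,0,0],[0.15,0,0.09,0,0.25,0,0],[0.15,0,0.1,0,0.25,0,0],[0.15,0,0.1,0,0.25,0,0],[0.15,0,0.1,0,0.25,0,0],[0.14,0,0.1,0,0.25,0,0],[0.14,0,0.11,0,0.26,0,0],[0.14,0,0.11,0,0.25,0,0]])

```text
time: 28.05
tool_pos: [536.6, 155.4, 40.9]
tcp_rot: [180.0, -39.5, 15.7]
ft_force: [-1.3, -0.1, 4.2]
finger_gap: 18.5
grip_force: 35.7
```

>>> apply_moves(deltas=[[0.09,0,0.07,0,0.05,0,0],[0.09,0,0.08,0,0.06,0,0],[0.09,0,0.07,0,0.05,0,0],[0.09,0,0.08,0,0.06,0,0],[0.09,0,0.08,0,0.05,0,0],[0.09,0,0.07,0,0.06,0,0],[0.08,0,0.07,0,0.05,0,0],[0.06,0,0.05,0,0.06,0,0]])

```text
time: 29.05
tool_pos: [562.0, 162.6, 40.9]
tcp_rot: [180.0, -41.4, 15.7]
ft_force: [-0.7, -4.2, 1.2]
finger_gap: 18.3
grip_force: 35.6
```

Run:
```python
from h import *
s=sense();p=s["tool_pos"]
o=R.from_euler("z",-YAW,degrees=True).apply(np.r_[p[:2]-T0,p[2]]);print(o,s["tcp_rot"],s["finger_gap"],s["ft_force"],s["time"])
```

```text
[-164.06759364    0.19724229   40.85838126] [179.98545792 -41.40913393  15.70144959] 18.2549425085447 [-0.69140979 -4.18278229  1.17665963] 29.05
```

>>> apply_moves(deltas=[[0.045,0,0.04,0,0.02,0,0],[0.045,0,0.04,0,0.02,0,0],[0.045,0,0.04,0,0.02,0,0],[0.045,0,0.04,0,0.02,0,0],[0.03,0,0.025,0,0.02,0,0]])

```text
time: 29.68
tool_pos: [570.0, 164.8, 40.9]
tcp_rot: [180.0, -41.9, 15.7]
ft_force: [-0.9, -4.2, -0.1]
finger_gap: 18.2
grip_force: 35.5
```

>>> apply_moves(deltas=[[0.025,0,0.022,0,0,0,0],[0.025,0,0.022,0,0,0,0],[0,0,0,0,0,0,0]])

```text
time: 30.05
tool_pos: [571.9, 165.4, 40.9]
tcp_rot: [180.0, -41.9, 15.7]
ft_force: [3.1, -4.5, -4.6]
finger_gap: 18.2
grip_force: 35.0
```

>>> apply_moves(deltas=[[0.025,0,0.022,0,0,0,0],[0.025,0,0.022,0,0,0,0],[0,0,0,0,0,0,0]])

```text
time: 30.42
tool_pos: [573.7, 165.9, 40.9]
tcp_rot: [180.0, -41.9, 15.7]
ft_force: [2.3, -4.3, -5.2]
finger_gap: 18.6
grip_force: 35.0
```

>>> apply_moves(deltas=[[0.025,0,0.022,0,0,0,0],[0.025,0,0.022,0,0,0,0],[0,0,0,0,0,0,0]])

```text
time: 30.8
tool_pos: [575.3, 166.4, 40.8]
tcp_rot: [180.0, -41.8, 15.7]
ft_force: [-8.3, -8.9, 5.5]
finger_gap: 18.2
grip_force: 36.5
```

>>> apply_moves(deltas=[[0.025,0,0.022,0,0,0,0],[0,0,0,0,0,0,0]])

```text
time: 31.05
tool_pos: [575.7, 166.5, 40.7]
tcp_rot: [180.0, -41.8, 15.7]
ft_force: [-26.5, -15.4, 19.4]
finger_gap: 18.5
grip_force: 39.2
```

Firm stop. I'll release, back off, and compare the side view with the initial (shut) picture.

>>> apply_moves(deltas=[[0,0,0,0,0,0,0.3],[0,0,0,0,0,0,0.6],[0,0,0,0,0,0,1],[0,0,0,0,0,0,1],[0,0,-0.4,0,0,0,1],[-0.1,0,-0.7,0,0,0,1],[-0.1,0,-0.8,0,-0.3,0,1],[-0.3,0,-0.8,0,-0.5,0,1]])

```text
time: 32.05
tool_pos: [513.6, 149.0, 92.4]
tcp_rot: [180.0, -38.1, 15.7]
ft_force: [0.4, 0.3, -0.1]
finger_gap: 85.7
grip_force: 0.0
```

```bash
cat > cmp.py <<'E'
from h import *
import cv2
b=cv2.cvtColor(snapshot("side"),cv2.COLOR_RGB2BGR);a=cv2.imread("pics/b.png")
ga,gb=[cv2.cvtColor(i,cv2.COLOR_BGR2GRAY).astype(int) for i in(a,b)]
for r in range(260,275,2):print(r,"was",ga[r,224:246],"now",gb[r,224:246])
for r in (290,):print(r,"face was",ga[r,200:222],"now",gb[r,200:222])
print("px/mm",proj("side",cab(-160,0,38))-proj("side",cab(-170,0,38)))
print("dial diff",np.abs(ga-gb)[205:250,140:200].max(),sense()["tool_pos"],sense()["ft_force"])
E
python3 cmp.py
```

```text
260 was [ 35  36  36  40  85  78  40 113 118 118 118 118 118 118 118 118 117 117
 117 118 118 117] now [ 35  35  36  40  86  79  41 115 120 119 120 120 120 120 120 120 119 118
 118 120 120 119]
262 was [ 36  34  36  70  80  46  24  18  18  19  19  24  28  69 114 117 118 119
 118 117 118 118] now [ 37  34  38  72  80  45  24  18  18  16  27 115 120 120 119 119 120 120
 119 119 119 119]
264 was [ 36  35  46  83  68  36  25  23  25  26  25  31  24  11 112 118 118 118
 117 117 118 118] now [ 37  38  47  85  71  38  25  27  26  18   9 115 120 120 119 120 120 120
 119 119 119 119]
266 was [ 36  34  66  78  44  21  18  19  20  20  21  19  17  36 113 118 118 118
 118 118 117 118] now [ 36  36  68  80  44  23  20  20  18  17  35 116 120 120 120 120 120 119
 120 119 119 119]
268 was [ 36  28  79  58  31  12  12  10  13  15  14  15  13  87 116 119 118 119
 118 119 118 118] now [ 37  30  80  59  31  14  13  14  15  13  89 117 120 120 120 120 120 120
 120 120 120 120]
270 was [ 47  84  75  40 112 116 117 118 116  95  93  93 115 119 118 118 119 119
 118 119 118 118] now [ 47  85  76  40 114 118 118 118 118 119 120 120 120 121 119 120 120 120
 119 120 120 121]
272 was [ 66  77  44  93 117 118 119 119 119 118 118 118 118 118 119 119 118 119
 118 118 118 118] now [ 68  79  44  95 118 120 120 121 119 120 120 120 121 120 120 120 120 120
 120 120 120 120]
274 was [ 74  61  55 114 118 118 119 119 118 118 117 119 119 118 118 119 119 118
 118 118 118 118] now [ 76  61  57 115 119 120 120 120 120 120 120 120 120 120 120 120 120 120
 120 120 120 120]
290 face was [ 45  45  45  44  34  62  64  52  62  65  65  61  50  50  49  85 113 115
 114 115 113 113] now [ 45  46  45  44  36  62  66  65  62  52  50  51  87 101 103 102 115 117
 116 116 115 114]
px/mm [-4.25729636 -0.56908873]
dial diff 7 [513.28062707 148.79645116  94.27127988] [-0.72841551 -0.87364385  1.63087627]
```

The knob and drawer face are about 3 px (7 mm) further in than in the first picture. The drawer front's 10 mm edge (4 px) now sits directly against the case, so it is fully home. The dial gauge is unchanged and the gripper is clear, so I'll hand in.

```bash
python3 -c "
from bench import *
print(hand_in())"
```

```text
the job is handed in; nothing more can be done
None
```

I laid the plug gauge across the lined front compartment and eased the drawer home to a firm stop. I handed the job in at about 32 s. The gauge was flat and straight in the pocket before closing but couldn't be seen after, and the gripper briefly pressed on something, probably the worktop edge, with about 27 N (limit 40 N).

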